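# Make up two mould kits at the patisserie counter

## Robot

A 7-joint arm with a two-finger parallel gripper is mounted at the origin on the work surface. World frame = base frame: x ahead of the robot, y to its left, z up, the work surface at z = 0. Lengths are in m, angles in rad, forces in N, time in s.
With the tool pointing down it reaches from about 0.425 to 0.925 m from the base axis. Payload 6.8 kg.
Tool frame: the origin (TCP) lies at the very end of the fingers, on their centre line; the grasp point (between the pads) lies 19 mm behind it; z points along the fingers, y is the line along which they close (so a half turn about z gives the same grasp; the last joint's range is limited). The gripper opens to 85 mm and grips with 20 to 120 N. Pads are 22 mm wide; open, the fingers measure 114 mm over their backs; the gripper's body (76 mm by 85 mm) begins 54 mm behind the grasp point. The pads swing forward as they close: fully open they stand 13 mm farther back than shut.
Start: joints at [1.004, 0.477, 0.022, 1.555, -0.011, 1.109, -0.083], TCP at [0.299, -0.605, 0.2] pointing down, gripper open.
Joint ranges: [-2.96, 2.96], [-0.34, 2.1], [-1.41, 1.46], [0.24, 2.44], [-1.37, 4.51], [0.17, 1.92], [-2.96, 2.96]. Speed limits (rad/s): [2.39, 2.39, 3.14, 3.14, 3.14, 3.14, 3.14].

## Interface

Orientations are given as a rotation vector (axis times angle).
In Python, from bench import get_obs, viewer, r gives the robot as it stands. The module is installed in compiled form; this text tells all that it offers.
- The arm moves only by the tool play_rows, never from a script. Its argument "commands" is a list that holds one entry, the list of rows, each a list of 5 numbers: the gripper's target within -1 to 1 (shut at 1, half-way at 0, fully open at -1), then the shift along the tool's x, y, z scaled (see below), then the turn about the tool's z scaled (see below). A call has 1 to 12 rows; each row is the pose to reach, as a shift and turn from the pose commanded when the call began, along the tool's axes at that moment; what a row does not reach only later rows make up. The controller multiplies each number of a shift by 0.2 m and each number of a turn by pi/2 rad. A row lasts 1/12 s, in which the tool goes at most 41.7 mm and 7.16 degrees, less where a joint would pass 70% of its speed; a pose out of reach is approached as far as the arm can. A call with a number of a shift or a turn outside -1 to 1 is refused whole. A call with a gripper value outside its range is refused whole. The fingers move at their own pace and stop on an object; "grip_force" is the grip in N (left out, the last holds). Time passes only in rows, so rows that repeat a pose let the fingers close. It gives the time, the measured TCP pose, the force, the opening and the grip force at its end, in the units of the state.
- get_obs(): the state, without advancing time (a new reading comes with each control period).
- viewer.grab_frame(name): name is "side" or "top" or "wrist"; returns a dict with "pixels" (480x640x3 uint8, red, green, blue), "fovy" (degrees; the focal length in pixels is half the picture's height over the tangent of half this angle, whatever the lens; pixels are square), "cx", "cy" (the principal point, pixels), "world_to_cam" (4x4, takes a point from world to camera coordinates); the wrist camera has in their place "hand_eye" (4x4, takes a point from camera to tool coordinates, whose origin is the TCP and whose axes are the flange's). Camera axes: x right, y up, looking along -z (the intrinsics and any distortion apply to the point x, -y, -z); pixel columns grow to the right and rows downward; lengths in m; the calibration is good to about 2 mm. The wrist camera is an equidistant fisheye: a pixel r from the principal point sees the ray r / f radians off the axis. A picture is of the moment at which its call begins: read the wrist's pose just before it. There is no depth.
- r.hand_in(): hands the job in; it is judged then, once.
Trained networks look in a picture, given as the dict that the camera call returned (one of the last four; its "shot" number tells which), for a name from the list of things; names that differ only in an ending like _2 or _b are one class to them, and where a whole thing is asked for, a point or a joint stands for the part that bears it (a point fixed in the world has none). Each returns a list of dicts, best first, with "score" (0 to 1); they miss things now and then, are a little off and sometimes report something else, mostly with a low value. They report only what shows in the picture. A call takes as long as a camera call. They do not tell look-alikes from the thing itself.
- viewer.trace(picture, thing): "pixels" (480x640 bool, what is visible of it) and "rect" ([left, top, right, bottom] in pixels, round what is visible of it).
The state is a dict: "clock": time; "joints": joint angles; "qvel": joint speeds; "tau": joint torques, N m; "tcp_pos": TCP position; "orientation": TCP orientation; "contact_force": force on the tool from outside, world axes, zero at the start; "moment": the same for the moment, N m; "grip_width": finger opening in m; "gripper_force": force on a finger pad.
Only numpy, scipy, OpenCV 4.12 (cv2) and the standard library are available. Lean on these libraries where they do the work, as an engineer would, in place of code of your own. Each camera call takes 0.05 s, during which the arm holds its last target. There are 200 camera calls.

## Task

Make up the two mould kits for tomorrow's baking: in the oblong two-bay tray stand the tall fluted charlotte tin and the largest ring cutter, one in each bay; in the squarish three-bay tray stand the oval mould ring lengthwise in the long bay, and the smallest ring cutter and the wooden tamper in the two small bays, one in each. Which of a pair of equal bays takes which thing is up to you, but each must stand upright, flat on the tray's floor inside its bay. Leave the middle-sized ring cutter, the square frame and the white ramekin standing where they are.

Things in the scene. Friction and masses are not known exactly. Their poses are not given: they have to be found in the camera images.
- oblong_tray: Fixed oblong low wooden tray, 195 x 100 mm outside, with one divider making two equal bays in a row. Origin: centre of its underside; x along its length. Floor top 4 mm above the counter, walls and divider 5 mm thick with their top 12 mm above the counter. Each bay is 90 x 90 mm; bay centres at x = +47.5 mm and x = -47.5 mm, y = 0 in the tray's frame. It may stand at any yaw, left or right on the counter.
- three_bay_tray: Fixed squarish low wooden tray, 159 (its x) x 157 mm (its y) outside, T-shaped divider making one long bay and two small bays. Origin: centre of its underside. Floor top 4 mm above the counter, walls and dividers 5 mm thick with their top 12 mm above the counter. Long bay: 149 mm along x, 70 mm along y, centre at x = 0, y = +38.5 mm. Small bays: 72 x 72 mm, centres at x = +38.5 and -38.5 mm, y = -37.5 mm. It may stand at any yaw, left or right on the counter.
- charlotte_tin: Tall steel cake tin with upright fluted sides (16 rounded ribs), open at the top and closed at the bottom; 62 mm across, 60 mm high, wall 3 mm. Loose, about 110 g, standing upright. Origin: centre of its underside, z up.
- cutter_large: The largest of three plain round steel ring cutters (open at both ends): 64 mm outside diameter, 45 mm high, wall 2.5 mm. Loose, about 80 g, standing. Origin: centre of its underside, z up along its axis.
- cutter_small: The smallest of the three plain round steel ring cutters (open at both ends): 40 mm outside diameter, 45 mm high, wall 2.5 mm. Loose, about 60 g, standing. Origin: centre of its underside, z up along its axis.
- tamper: Turned wooden pastry tamper standing on its broad foot: foot 44 mm diameter and 20 mm high, tapering at 26 mm height to a round handle of 26 mm diameter, with a 30 mm diameter knob from 64 mm to its top at 70 mm. Loose, about 90 g. Origin: centre of the foot's underside, z up along the handle.
- oval_mould: Oval (racetrack-shaped) steel mould ring, open at top and bottom: 90 mm long along its x, 45 mm wide along its y with straight parallel long sides (46 mm straight), 45 mm high, wall 2.5 mm. Loose, about 90 g, standing with its axis upright. Origin: centre of its underside, z up.
- cutter_medium: The middle-sized round steel ring cutter, 52 mm outside diameter, 45 mm high. Loose; belongs to neither kit, stays where it stands. Origin: centre of its underside.
- square_frame: Square steel cake frame, open at top and bottom, 52 x 52 mm, 45 mm high. Loose; belongs to neither kit, stays where it stands. Origin: centre of its underside, sides along its x and y.
- ramekin: Round white porcelain ramekin, open at the top, 64 mm across, 45 mm high. Loose; belongs to neither kit, stays where it stands. Origin: centre of its underside.
Mind the look-alikes: they are no part of the job. What is shaped like the oval_mould but blue or purple is not meant.

How it is judged:
At the end, for the whole second after the job is handed in: Each kit thing is in its bay: within 18 mm of the centre each way (oval: 35 mm along, 16 across, 0.4 rad of lengthwise), upright within 0.1 rad, underside within 4 mm of the tray floor, released, at rest. Middle cutter, square frame and ramekin within 20 mm of their starts ((((x of charlotte_tin in the frame of oblong_tray between 0.0295 and 0.0655 m and y of charlotte_tin in the frame of oblong_tray between -0.018 and 0.018 m) and (x of cutter_large in the frame of oblong_tray between -0.0655 and -0.0295 m and y of cutter_large in the frame of oblong_tray between -0.018 and 0.018 m)) or ((x of charlotte_tin in the frame of oblong_tray between -0.0655 and -0.0295 m and y of charlotte_tin in the frame of oblong_tray between -0.018 and 0.018 m) and (x of cutter_large in the frame of oblong_tray between 0.0295 and 0.0655 m and y of cutter_large in the frame of oblong_tray between -0.018 and 0.018 m))) and (((x of cutter_small in the frame of three_bay_tray between 0.0205 and 0.0565 m and y of cutter_small in the frame of three_bay_tray between -0.0555 and -0.0195 m) and (x of tamper in the frame of three_bay_tray between -0.0565 and -0.0205 m and y of tamper in the frame of three_bay_tray between -0.0555 and -0.0195 m)) or ((x of cutter_small in the frame of three_bay_tray between -0.0565 and -0.0205 m and y of cutter_small in the frame of three_bay_tray between -0.0555 and -0.0195 m) and (x of tamper in the frame of three_bay_tray between 0.0205 and 0.0565 m and y of tamper in the frame of three_bay_tray between -0.0555 and -0.0195 m))) and x of oval_mould in the frame of three_bay_tray between -0.035 and 0.035 m and y of oval_mould in the frame of three_bay_tray between 0.0225 and 0.0545 m and angle between the x axis of oval_mould and the x axis of three_bay_tray, either way round below 0.4 rad and z of charlotte_tin in the frame of oblong_tray between 0 and 0.008 m and angle between each of charlotte_tin, cutter_large, cutter_small, tamper, oval_mould's own z axis and vertical below 0.1 rad and linear speed of each of charlotte_tin, cutter_large, cutter_small, tamper, oval_mould below 0.02 m/s and angular speed of each of charlotte_tin, cutter_large, cutter_small, tamper, oval_mould below 0.3 rad/s and z of cutter_large in the frame of oblong_tray between 0 and 0.008 m and z of cutter_small in the frame of three_bay_tray between 0 and 0.008 m and z of tamper in the frame of three_bay_tray between 0 and 0.008 m and z of oval_mould in the frame of three_bay_tray between 0 and 0.008 m and distance of each of cutter_medium, square_frame, ramekin from where it was at the start of the episode below 0.02 m); the robot touches nothing.
It fails at once if the middle-sized cutter is pushed away or knocked over (distance of cutter_medium from where it was at the start of the episode above 0.03 m or angle between cutter_medium's own z axis and vertical above 0.5 rad).
It fails at once if the square frame is pushed away or knocked over (distance of square_frame from where it was at the start of the episode above 0.03 m or angle between square_frame's own z axis and vertical above 0.5 rad).
It fails at once if the ramekin is pushed away or knocked over (distance of ramekin from where it was at the start of the episode above 0.03 m or angle between ramekin's own z axis and vertical above 0.5 rad).
It also fails if it takes over 112 s, if anything falls off the work surface, if the arm or the gripper's body presses on something with over 40 N, if the wrist force passes 120 N, or if a joint passes its speed limit or range.

## Working session

There is one attempt and no reset: what is moved stays moved. The work goes in short steps, Python scripts to look and compute and a tool call to move; the robot and the scene stay as the last step left them, time stands still between calls to the robot, and variables do not carry over. Pictures are saved under pics/ and viewed, at most 14 in all, crops included, and the job is handed in when it is done.

Besides the shell and the picture viewer there is one more tool, called in YAML: its name, and indented under it one key for each argument. play_rows: Moves the arm, as the interface text tells. Shifts and turns lie within -1 to 1; 1 stands for 0.2 m of shift or pi/2 rad of turn. Its arguments: {"type":"object","properties":{"commands":{"type":"array","items":{"type":"array","items":{"type":"array","items":{"type":"number","minimum":-1,"maximum":1}}}},"grip_force":{"type":"number"}},"required":["commands"]}

```bash
mkdir -p pics; ls; python3 - <<'E'
from bench import get_obs, viewer, r
import cv2,numpy as np
o=get_obs();print({k:np.round(v,3).tolist() for k,v in o.items()})
for n in("top","side"):
    f=viewer.grab_frame(n);cv2.imwrite(f"pics/{n}0.png",f["pixels"][:,:,::-1])
    print(n,f["fovy"],f["cx"],f["cy"],np.round(f["world_to_cam"],3).tolist(),[k for k in f])
    for t in "oblong_tray three_bay_tray charlotte_tin cutter_large cutter_small tamper oval_mould cutter_medium square_frame ramekin".split():
        print(t,[(round(d["score"],2),np.round(d["rect"]).tolist(),d["pixels"].sum()) for d in viewer.trace(f,t)][:4])
E
```

```text
pics
{'clock': 0.0, 'joints': [1.004, 0.478, 0.022, 1.556, -0.012, 1.109, -0.083], 'qvel': [0.001, -0.002, -0.001, 0.0, -0.001, -0.0, -0.0], 'tau': [0.001, -59.645, 1.608, -28.12, 0.012, 0.009, -0.0], 'tcp_pos': [0.299, -0.605, 0.199], 'orientation': [-3.058, -0.714, 0.001], 'contact_force': [0.093, 0.214, 0.648], 'moment': [-0.014, 0.036, 0.036], 'gripper_force': 0.0, 'grip_width': 0.085}
top 42.08135872292021 321.6797353552002 240.2442473011742 [[-0.019, -1.0, 0.017, -0.083], [0.996, -0.017, 0.091, -0.581], [-0.091, 0.019, 0.996, -1.531], [0.0, 0.0, 0.0, 1.0]] ['pixels', 'fovy', 'cx', 'cy', 'world_to_cam', 'shot']
oblong_tray [(0.77, [382.0, 238.0, 462.0, 319.0], np.int64(3178))]
three_bay_tray [(0.65, [109.0, 237.0, 196.0, 322.0], np.int64(4037))]
charlotte_tin [(0.59, [327.0, 234.0, 342.0, 256.0], np.int64(42)), (0.58, [274.0, 182.0, 303.0, 210.0], np.int64(491)), (0.45, [280.0, 235.0, 284.0, 241.0], np.int64(7))]
cutter_large []
cutter_small []
tamper [(0.62, [232.0, 240.0, 249.0, 262.0], np.int64(244))]
oval_mould [(0.81, [320.0, 181.0, 340.0, 214.0], np.int64(202)), (0.63, [47
[... 492 characters left out ...]
'cx', 'cy', 'world_to_cam', 'shot']
oblong_tray [(0.58, [387.0, 187.0, 438.0, 245.0], np.int64(2402))]
three_bay_tray [(0.6, [122.0, 364.0, 236.0, 459.0], np.int64(8165))]
charlotte_tin [(0.87, [235.0, 222.0, 262.0, 258.0], np.int64(880))]
cutter_large [(0.7, [353.0, 252.0, 383.0, 291.0], np.int64(772))]
cutter_small [(0.92, [276.0, 262.0, 294.0, 285.0], np.int64(459))]
tamper []
oval_mould [(0.94, [430.0, 153.0, 453.0, 189.0], np.int64(546)), (0.81, [266.0, 202.0, 296.0, 233.0], np.int64(860)), (0.71, [340.0, 160.0, 366.0, 192.0], np.int64(679))]
cutter_medium []
square_frame [(0.93, [191.0, 260.0, 230.0, 298.0], np.int64(935))]
ramekin [(0.57, [270.0, 324.0, 305.0, 368.0], np.int64(1146))]
```

```bash
python3 - <<'E'
import cv2
a=cv2.imread("pics/top0.png")[150:350,100:540]; cv2.imwrite("pics/topc.png",cv2.resize(a,None,fx=1.8,fy=1.8,interpolation=cv2.INTER_CUBIC))
a=cv2.imread("pics/side0.png")[120:480,80:520]; cv2.imwrite("pics/sidec.png",cv2.resize(a,(733,600),interpolation=cv2.INTER_CUBIC))
E
```

```text
(no output)
```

View pics/topc.png

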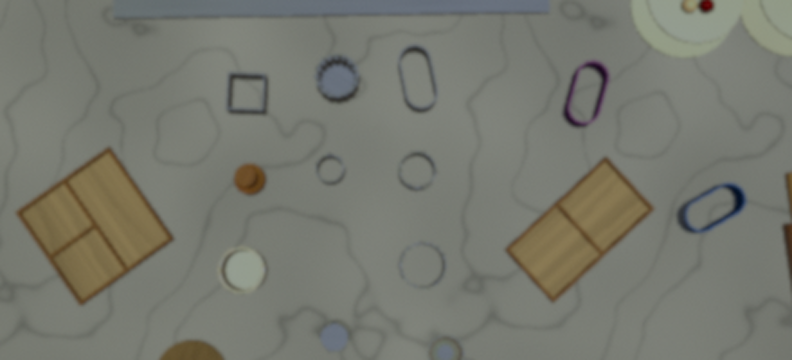

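View pics/sidec.png

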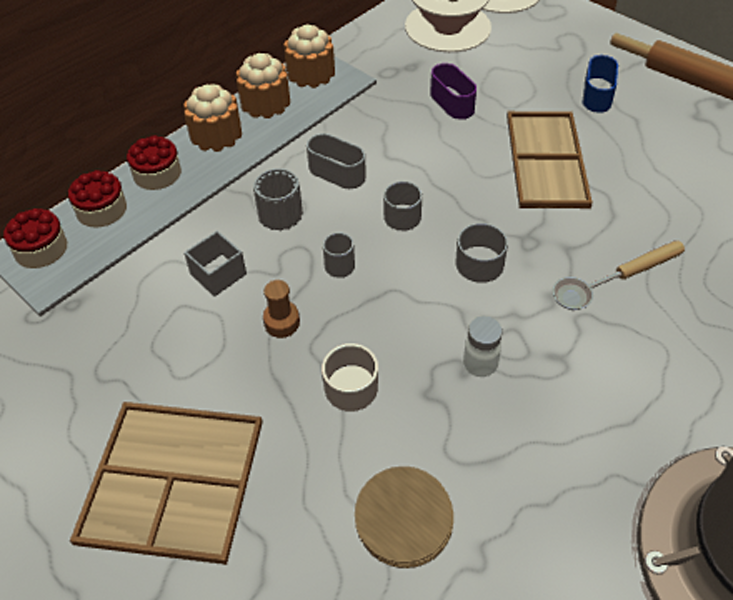

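The top crop shows the three-bay tray at left and the oblong tray at right. The charlotte tin is at (337,79) and the tamper at (250,178). The cutters are small (331,169), medium (417,170) and large (422,265). The ovals are steel at (417,79), purple at (586,94) and blue at (711,208). The steel one is the right one because only it has plain metal colour; both crops confirm this.

```bash
cat > h.py <<'E'
import numpy as np,cv2
from scipy.spatial.transform import Rotation as R
from bench import get_obs, viewer
def ray(f,u,v):
    F=240/np.tan(np.radians(f["fovy"]/2)); M=np.array(f["world_to_cam"])
    d=np.array([(u-f["cx"])/F,-(v-f["cy"])/F,-1.]); return -M[:3,:3].T@M[:3,3], M[:3,:3].T@d
def at(f,u,v,z):
    c,d=ray(f,u,v); return (c+d*(z-c[2])/d[2])[:2]
def wrist():
    o=get_obs(); f=viewer.grab_frame("wrist"); T=np.eye(4); T[:3,:3]=R.from_rotvec(o["orientation"]).as_matrix(); T[:3,3]=o["tcp_pos"]
    f["C"]=T@np.array(f["hand_eye"]); return f
def wat(f,u,v,z):
    F=240/np.tan(np.radians(f["fovy"]/2)); x,y=u-f["cx"],v-f["cy"]; r=np.hypot(x,y)+1e-9;t=r/F
    d=f["C"][:3,:3]@np.array([np.sin(t)*x/r,-np.sin(t)*y/r,-np.cos(t)]); c=f["C"][:3,3]
    return (c+d*(z-c[2])/d[2])[:2]
def wpix(f,p):
    F=240/np.tan(np.radians(f["fovy"]/2)); q=np.linalg.inv(f["C"])@np.append(p,1); x,y,z=q[0],-q[1],-q[2]
    s=np.hypot(x,y)+1e-12;t=np.arctan2(s,z); return np.array([f["cx"]+F*t*x/s,f["cy"]+F*t*y/s])
E
python3 - <<'E'
from h import *
t=viewer.grab_frame("top");s=viewer.grab_frame("side")
w=viewer.grab_frame("wrist");print(w["fovy"],w["cx"],w["cy"],np.round(w["hand_eye"],3).tolist())
T=lambda u,v,z:at(t,100+u/1.8,150+v/1.8,z)
S=lambda u,v,z:at(s,80+u*440/733,120+v*.6,z)
for n,z,a,b in [("tin",.06,(337,79),(277,184)),("small",.045,(331,169),(339,242)),("med",.045,(417,170),(403,192)),("large",.045,(422,265),(482,239)),("oval",.045,(417,79),(337,153)),("tamper",.07,(250,178),(277,288)),
 ("sq",.045,(248,94),(216,250)),("ram",.045,(243,269),(350,367)),
 ("o1",.012,(605,158),(508,113)),("o2",.012,(652,208),(575,113)),("o3",.012,(553,300),(591,205)),("o4",.012,(507,249),(521,206)),
 ("t1",.012,(109,148),(124,403)),("t2",.012,(173,239),(262,417)),("t3",.012,(82,302),(226,561)),("t4",.012,(18,213),(73,542))]:
    print(n,np.round(T(*a,z),3),np.round(S(*b,z),3))
print("ovalaxis",np.round([T(411,47,.045),T(425,111,.045)],3))
E
```

```text
65.70646984690485 323.5054570281079 241.98588060397688 [[0.0, 0.962, 0.272, 0.069], [1.0, -0.0, 0.0, 0.001], [0.0, 0.272, -0.962, -0.175], [0.0, 0.0, 0.0, 1.0]]
tin [ 0.692 -0.01 ] [ 0.7   -0.009]
small [0.57 0.  ] [0.576 0.001]
med [ 0.567 -0.117] [ 0.573 -0.121]
large [ 0.437 -0.122] [ 0.442 -0.124]
oval [ 0.693 -0.12 ] [ 0.694 -0.117]
tamper [0.558 0.108] [0.565 0.115]
sq [0.676 0.113] [0.683 0.113]
ram [0.436 0.121] [0.438 0.125]
o1 [ 0.582 -0.383] [ 0.585 -0.381]
o2 [ 0.511 -0.447] [ 0.507 -0.45 ]
o3 [ 0.385 -0.304] [ 0.383 -0.298]
o4 [ 0.457 -0.242] [ 0.454 -0.233]
t1 [0.608 0.311] [0.612 0.314]
t2 [0.48  0.222] [0.482 0.223]
t3 [0.395 0.347] [0.392 0.352]
t4 [0.52  0.436] [0.52  0.442]
ovalaxis [[ 0.738 -0.113]
 [ 0.648 -0.13 ]]
```

play_rows:
  commands:
    - [[-1,0.85,-0.92,0,0],[-1,0.85,-0.92,0,0],[-1,0.85,-0.92,0,0],[-1,0.85,-0.92,0,0],[-1,0.85,-0.92,0,0],[-1,0.85,-0.92,0,0],[-1,0.85,-0.92,0,0]]
  grip_force: 35

```text
clock: 1.83
tcp_pos: [0.3733, -0.3566, 0.2004]
orientation: [-3.052, -0.73, -0.003]
contact_force: [0.5, 0.7, 0.3]
grip_width: 0.0855
gripper_force: 0.0
```

play_rows:
  commands:
    - [[-1,0.85,-0.92,0.15,-0.17],[-1,0.85,-0.92,0.15,-0.17],[-1,0.85,-0.92,0.15,-0.17],[-1,0.85,-0.92,0.15,-0.17],[-1,0.85,-0.92,0.15,-0.17],[-1,0.85,-0.92,0.15,-0.17],[-1,0.85,-0.92,0.15,-0.17],[-1,0.85,-0.92,0.15,-0.17]]

```text
clock: 2.5
tcp_pos: [0.4416, -0.1221, 0.1702]
orientation: [-2.933, -1.124, -0.001]
contact_force: [0.1, -0.4, -0.9]
grip_width: 0.0855
gripper_force: 0.0
```

```bash
cat >> h.py <<'E'
def pose():
    o=get_obs(); X=R.from_rotvec(o["orientation"]).as_matrix(); return np.array(o["tcp_pos"]),X,np.arctan2(X[1,0],X[0,0])
def mv(p,phi,P=None,note=""):
    """shift units (tool x,y,z), turn, rows needed"""
    q,X,ph=pose() if P is None else P
    d=X.T@(np.array(p)-q); t=-(phi-ph); n=max(np.linalg.norm(d)/.0417,abs(t)/np.radians(7.16))
    print(note,"shift",np.round(d/.2,3),"turn",round(t/(np.pi/2),3),"rows",round(n,1))
def find(f,n,z):
    for d in viewer.trace(f,n)[:3]:
        m=d["pixels"].astype(np.uint8); v,u=np.nonzero(m)
        if len(u)<30: continue
        h=cv2.convexHull(np.c_[u,v].astype(np.float32))[:,0]
        W=np.array([wat(f,a,b,z) for a,b in h]); c,rad=cv2.minEnclosingCircle(W.astype(np.float32)*1000)
        print(n,round(d["score"],2),d["rect"],"hull circ@z",np.round(c,1),"r",round(rad,1),"mm")
E
python3 - <<'E'
from h import *
f=wrist();cv2.imwrite("pics/w1.png",f["pixels"][:,:,::-1]);p,X,ph=pose();print(p,ph)
for n in("cutter_large","cutter_medium"):find(f,n,.045)
for n,c in(("large",(.44,-.123)),("med",(.57,-.119))):print(n,wpix(f,(*c,.045)))
E
```

```text
[ 0.44110425 -0.12430279  0.17030865] 0.7281549147231606
cutter_large 0.78 [282.4, 180.5, 355.8, 261.4] hull circ@z [ 440.8 -119.4] r 34.3 mm
cutter_medium 0.83 [382.0, 78.3, 452.3, 138.2] hull circ@z [ 567.3 -112.7] r 29.6 mm
large [322.28688261 225.67887952]
med [425.54841668 107.58168802]
```

View pics/w1.png

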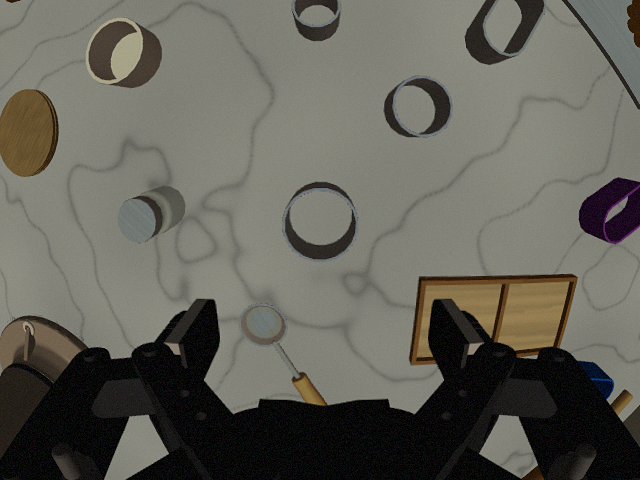

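The wrist view shows the large cutter's rim at (319,224), against a predicted (322,226), so the estimate is good. I'm descending now.

play_rows:
  commands:
    - [[-1,0,0,0.4,0],[-1,0,0,0.7,0],[-1,0,0,0.81,0],[-1,0,0,0.81,0],[-1,0,0,0.81,0],[1,0,0,0.81,0],[1,0,0,0.81,0],[1,0,0,0.81,0],[1,0,0,0.81,0],[1,0,0,0.81,0],[1,0,0,0.81,0]]
  grip_force: 35

```text
clock: 3.57
tcp_pos: [0.4492, -0.1284, 0.0134]
orientation: [2.928, 1.108, 0.021]
contact_force: [6.4, -7.1, 16.2]
grip_width: 0.0124
gripper_force: 8.0
```

```bash
python3 - <<'E'
from h import *
o=get_obs();print(o["tcp_pos"],o["grip_width"],o["gripper_force"],o["contact_force"])
mv((.4525,-.3075,.11),.726)
E
```

```text
[ 0.44923381 -0.1284042   0.01341258] 0.012413043018409436 8.03925102134599 [ 6.37711645 -7.09283367 16.18683082]
 shift [-0.576  0.689 -0.478] turn -0.001 rows 4.9
```

```bash
python3 - <<'E'
from h import *
f=wrist();cv2.imwrite("pics/w2.png",f["pixels"][:,:,::-1])
s=viewer.grab_frame("side");a=s["pixels"][200:340,260:440,::-1];cv2.imwrite("pics/s2.png",cv2.resize(a,None,fx=3,fy=3))
E
```

```text
(no output)
```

View pics/w2.png

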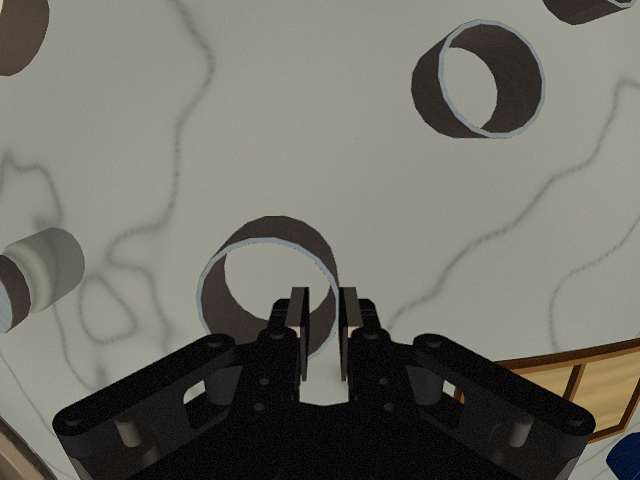

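View pics/s2.png

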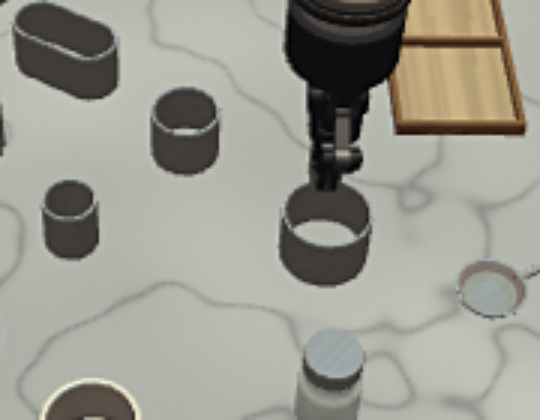

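The wrist view shows the right-hand wall of the cutter, at (338,290), between the nearly shut fingers. They closed before the descent was finished. I'll open a little, rise and look again.

play_rows:
  commands:
    - [[0.5,0,0,0,0],[0.5,0,0,0,0],[0.5,0,0,-0.3,0],[0.5,0,0,-0.5,0],[-1,0,0,-0.7,0],[-1,0,0,-0.7,0],[-1,0,0,-0.7,0],[-1,0,0,-0.7,0]]

```text
clock: 4.33
tcp_pos: [0.4421, -0.1252, 0.1509]
orientation: [2.934, 1.113, 0.007]
contact_force: [-1.0, 0.5, -0.2]
grip_width: 0.0688
gripper_force: 0.0
```

```bash
python3 - <<'E'
from h import *
p,X,ph=pose();print(p,ph,get_obs()["grip_width"],get_obs()["contact_force"])
f=wrist();s=viewer.grab_frame("side");t=viewer.grab_frame("top")
find(f,"cutter_large",.045)
for d in viewer.trace(s,"cutter_large")[:2]:print(d["score"],d["rect"])
cv2.imwrite("pics/w3.png",np.hstack([f["pixels"][:,:,::-1][60:420,80:480],cv2.resize(s["pixels"][220:320,320:420,::-1],(360,360))]))
E
```

```text
[ 0.4421098  -0.1252132   0.15088217] 0.7253572200928845 0.06881905047099106 [-0.99658666  0.51090141 -0.21417012]
cutter_large 0.67 [252.3, 178.3, 334.6, 265.3] hull circ@z [ 430.3 -105.5] r 34.2 mm
0.77 [353.9, 258.5, 386.2, 297.4]
```

View pics/w3.png

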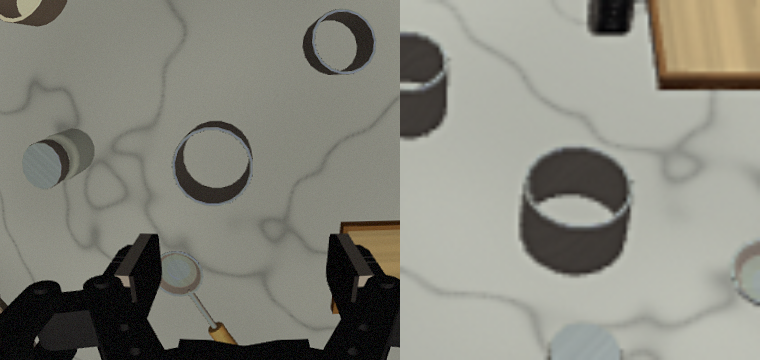

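```bash
python3 - <<'E'
from h import *
f=wrist();c=wat(f,293,226,.045);print(c, wat(f,254,226,.045),wat(f,332,226,.045),wat(f,293,187,.045),wat(f,293,265,.045))
s=viewer.grab_frame("side");print(at(s,320+177/3.6,220+191/3.6,.045))
mv((*c,.07),.726)
E
```

```text
[ 0.4271229  -0.10519088] [ 0.4069961 -0.082357 ] [ 0.44696888 -0.12756676] [ 0.44999816 -0.08558326] [ 0.40295221 -0.12567494]
[ 0.42648063 -0.10278969]
 shift [ 0.016 -0.115  0.387] turn 0.0 rows 1.9
```

play_rows:
  commands:
    - [[-1,0.01,-0.115,0.0,0],[-1,0.01,-0.115,0.0,0],[-1,0.01,-0.115,0.3,0],[-1,0.01,-0.115,0.3,0],[-1,0.01,-0.115,0.5,0],[-1,0.01,-0.115,0.5,0],[-1,0.01,-0.115,0.71,0],[-1,0.01,-0.115,0.71,0],[-1,0.01,-0.115,0.71,0]]

```text
clock: 5.43
tcp_pos: [0.4254, -0.1058, 0.0058]
orientation: [-2.934, -1.115, 0.007]
contact_force: [0.3, 0.3, 1.2]
grip_width: 0.0851
gripper_force: 0.0
```

```bash
python3 - <<'E'
from h import *
o=get_obs();print(o["tcp_pos"],o["grip_width"],o["contact_force"],o["joints"])
E
```

```text
[ 0.42542498 -0.10582968  0.005824  ] 0.08510341223138072 [0.33208247 0.26739797 1.20099382] [ 0.3274268   0.42563257 -0.26628686  2.23357573  0.22313232  0.51134307
 -0.95642631]
```

No contact and we're at depth, so I'll close.

play_rows:
  commands:
    - [[1,0,0,0,0],[1,0,0,0,0],[1,0,0,0,0],[1,0,0,0,0],[1,0,0,0,0]]
  grip_force: 40

```text
clock: 5.85
tcp_pos: [0.4378, -0.1114, 0.0127]
orientation: [2.926, 1.106, 0.027]
contact_force: [8.9, -14.4, 30.6]
grip_width: 0.0254
gripper_force: 15.3
```

```bash
python3 - <<'E'
from h import *
p,X,ph=pose();o=get_obs();print(p,ph,o["grip_width"],o["gripper_force"])
f=wrist();cv2.imwrite("pics/w4.png",f["pixels"][:,:,::-1])
for a in((.4525,-.3075),(.5155,-.3795)):
  mv((*a,.10),.726,(p,X,ph)); print(wpix(f,(*a,.004)))
print([wpix(f,(*a,.012)).round() for a in((.582,-.382),(.510,-.448),(.385,-.302),(.456,-.239))])
E
```

```text
[ 0.43779766 -0.11140058  0.01273251] 0.7228880762347196 0.025352590985825398 15.304584174060665
 shift [-0.589  0.792 -0.428] turn -0.002 rows 5.2
[530.46353475 414.90843351]
 shift [-0.591  1.27  -0.419] turn -0.002 rows 7.0
[616.24319963 393.46462953]
[array([671., 342.]), array([634., 428.]), array([463., 474.]), array([493., 378.])]
```

View pics/w4.png

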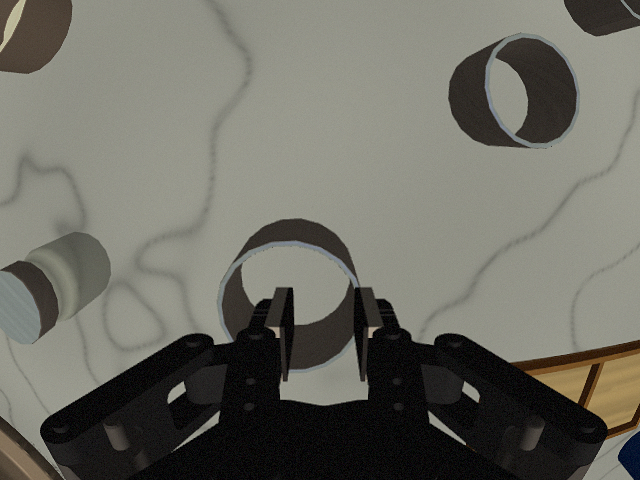

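The view repeats the earlier failure: the left finger at (285,330) is inside the ring. The TCP is also lifted by about 7 mm with 30 N upward, so the fingers swing forward about 13 mm below the TCP and jam on the counter. I'll back out and retry higher, closing gently in stages.

play_rows:
  commands:
    - [[0.2,0,0,0,0],[0.2,0,0,0,0],[0.2,0,0,-0.2,0],[0.2,0,0,-0.4,0],[-1,0,0,-0.7,0],[-1,0,0,-0.7,0],[-1,0,0,-0.7,0],[-1,0,0,-0.7,0],[-1,0,0,-0.7,0],[-1,0,0,-0.7,0]]
  grip_force: 25

```text
clock: 6.73
tcp_pos: [0.4262, -0.1061, 0.1459]
orientation: [-2.937, -1.115, 0.001]
contact_force: [0.4, 0.3, -0.3]
grip_width: 0.0853
gripper_force: 0.0
```

```bash
cat >> h.py <<'E'
def rim(f,n,z=.045,rad=.032,idx=0,guess=None):
    """fit circle at height z of radius rad: best overlap of brightness of rim is skipped; use silhouettes: union of rim(z) and base(0) circles' hull vs mask hull"""
    from scipy.optimize import minimize
    d=viewer.trace(f,n)
    if not d: print(n,"none"); return None
    d=d[idx]; v,u=np.nonzero(d["pixels"]); m=np.zeros((480,640),np.uint8)
    cv2.fillConvexPoly(m,cv2.convexHull(np.c_[u,v].astype(np.int32)),1)
    a=np.linspace(0,2*np.pi,40)
    def cost(c):
        P=np.array([wpix(f,(c[0]/1e3+rad*np.cos(t),c[1]/1e3+rad*np.sin(t),h)) for h in(0,z) for t in a])
        q=np.zeros_like(m); cv2.fillConvexPoly(q,cv2.convexHull(np.round(P*16).astype(np.int32)),1,shift=4) 
        return (q^m).sum()/m.sum()
    g=np.array(guess if guess is not None else wat(f,u.mean(),v.mean(),z/2))*1e3
    s=minimize(cost,g,method="Nelder-Mead",options=dict(initial_simplex=[g,g+[8,0],g+[0,8]],xatol=.3,fatol=1e-4))
    print(n,"score",round(d["score"],2),"c",(s.x/1e3).round(4),"misfit",round(s.fun,3)); return s.x/1e3
E
python3 - <<'E'
from h import *
p,X,ph=pose();print(p,ph,get_obs()["grip_width"],get_obs()["contact_force"])
f=wrist();c=rim(f,"cutter_large");rim(f,"cutter_medium",rad=.026)
mv((*c,.12),.726)
E
```

```text
[ 0.42620229 -0.10611226  0.14588021] 0.7258044575902938 0.08530909042549688 [ 0.35892793  0.30468711 -0.2911332 ]
cutter_large score 0.77 c [ 0.4243 -0.0991] misfit 0.043
cutter_medium score 0.73 c [ 0.5697 -0.1166] misfit 0.024
 shift [ 0.015 -0.032  0.127] turn -0.0 rows 0.6
```

play_rows:
  commands:
    - [[-1,0.015,-0.03,0.0,0],[-1,0.015,-0.03,0.3,0],[-1,0.015,-0.03,0.3,0],[-1,0.015,-0.03,0.5,0],[-1,0.015,-0.03,0.64,0],[-1,0.015,-0.03,0.64,0],[-1,0.015,-0.03,0.64,0]]

```text
clock: 7.47
tcp_pos: [0.4239, -0.0988, 0.0173]
orientation: [-2.934, -1.116, 0.006]
contact_force: [0.2, -0.2, 0.0]
grip_width: 0.0852
gripper_force: 0.0
```

play_rows:
  commands:
    - [[-0.45,0,0,0,0],[-0.45,0,0,0,0],[-0.45,0,0,0,0],[-0.45,0,0,0,0]]
  grip_force: 25

```text
clock: 7.8
tcp_pos: [0.4264, -0.1, 0.0195]
orientation: [2.936, 1.114, 0.004]
contact_force: [-0.6, 0.5, 0.9]
grip_width: 0.0622
gripper_force: 0.0
```

```bash
python3 - <<'E'
from h import *
p,X,ph=pose();o=get_obs();print(p,ph,o["grip_width"],o["gripper_force"],o["contact_force"])
f=wrist();cv2.imwrite("pics/w5.png",f["pixels"][:,:,::-1])
E
```

```text
[ 0.42643475 -0.09997218  0.01953974] 0.7254294603932417 0.06220650294797666 0.0 [-0.56874793  0.48790621  0.87728751]
```

View pics/w5.png

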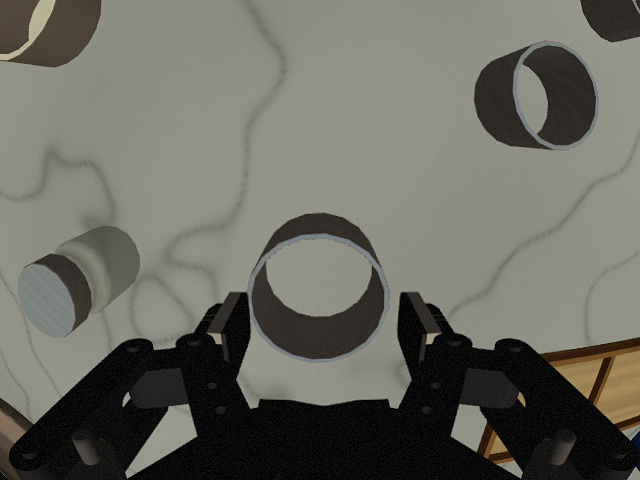

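The rim, at (320,298), is centred between pads that have not touched it yet. I'll keep closing.

play_rows:
  commands:
    - [[-0.2,0,0,0,0],[-0.2,0,0,0,0],[-0.2,0,0,0,0],[-0.2,0,0,0,0]]

```text
clock: 8.18
tcp_pos: [0.4253, -0.0997, 0.0182]
orientation: [2.937, 1.115, -0.0]
contact_force: [-0.1, 0.8, -0.2]
grip_width: 0.051
gripper_force: 0.0
```

```bash
python3 - <<'E'
from h import *
p,X,ph=pose();o=get_obs();print(p,ph,o["grip_width"],o["gripper_force"],o["contact_force"])
f=wrist();cv2.imwrite("pics/w6.png",f["pixels"][:,:,::-1])
E
```

```text
[ 0.42528463 -0.09971063  0.01824122] 0.7257673359959557 0.05098870109450796 0.0 [-0.0928561   0.76487584 -0.23900772]
```

View pics/w6.png

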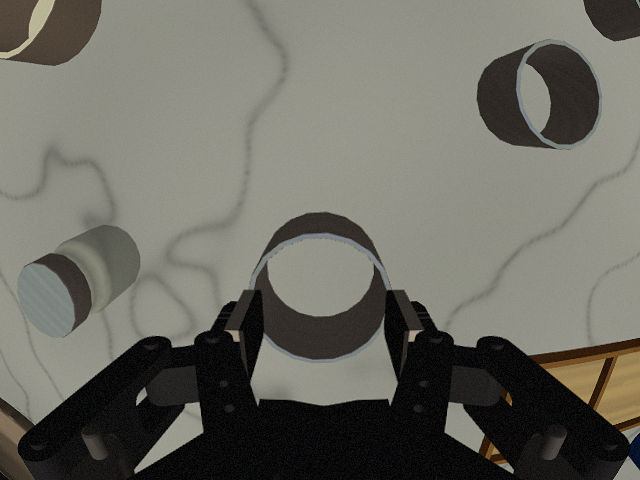

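The pads now hide the rim edges at (255,300) with zero force. So the fingertips really end about 35 mm behind the nominal TCP, by both the gap-to-pixel scale and the tip row, and they were closing above the rim. I'll open and probe lower, watching the force.

play_rows:
  commands:
    - [[-1,0,0,0,0],[-1,0,0,0,0],[-1,0,0,0,0],[-1,0,0,0,0],[-1,0,0,0.05,0],[-1,0,0,0.05,0],[-1,0,0,0.1,0],[-1,0,0,0.1,0]]
  grip_force: 25

```text
clock: 8.9
tcp_pos: [0.4243, -0.0995, -0.0033]
orientation: [-2.936, -1.115, 0.003]
contact_force: [-0.9, 0.4, -0.1]
grip_width: 0.0852
gripper_force: 0.0
```

```bash
python3 - <<'E'
from h import *
p,X,ph=pose();o=get_obs();print(p,ph,o["grip_width"],o["gripper_force"],o["contact_force"])
f=wrist();s=viewer.grab_frame("side")
cv2.imwrite("pics/w7.png",np.hstack([f["pixels"][180:460,150:500,::-1],cv2.resize(s["pixels"][220:320,310:410,::-1],(280,280),interpolation=cv2.INTER_CUBIC)]))
E
```

```text
[ 0.42427809 -0.09950875 -0.00334677] 0.7258745647591984 0.0851671237825007 0.0 [-0.89894797  0.40974237 -0.14604466]
```

View pics/w7.png

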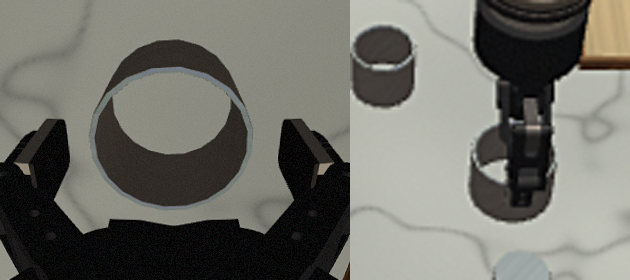

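Nominal z is now below the counter with no contact, which confirms the real fingertips sit about 36 mm behind the TCP. I'll go lower and close.

play_rows:
  commands:
    - [[-1,0,0,0.05,0],[-1,0,0,0.08,0],[-1,0,0,0.1,0],[-1,0,0,0.11,0],[-1,0,0,0.11,0],[-0.2,0,0,0.11,0],[-0.2,0,0,0.11,0],[-0.2,0,0,0.11,0],[-0.2,0,0,0.11,0],[-0.2,0,0,0.11,0],[-0.2,0,0,0.11,0]]
  grip_force: 25

```text
clock: 9.92
tcp_pos: [0.4255, -0.0997, -0.0234]
orientation: [2.937, 1.115, 0.001]
contact_force: [-1.4, 0.8, 5.6]
grip_width: 0.0644
gripper_force: 27.2
```

```bash
python3 - <<'E'
from h import *
p,X,ph=pose();o=get_obs();print(p,ph,o["grip_width"],o["gripper_force"],o["contact_force"])
E
```

```text
[ 0.42549311 -0.09970495 -0.02340467] 0.7258768142619109 0.06438223346370445 27.228797245770693 [-1.44824879  0.77263727  5.59650434]
```

Gripped at 64.4 mm. I'll lift it, then head for the near bay of the oblong tray.

play_rows:
  commands:
    - [[0,0,0,-0.2,0],[0,0,0,-0.4,0],[0,0,0,-0.55,0],[0,0,0,-0.55,0],[0,0,0,-0.55,0]]
  grip_force: 30

```text
clock: 10.33
tcp_pos: [0.4267, -0.1002, 0.0877]
orientation: [2.935, 1.113, 0.006]
contact_force: [-0.4, 0.8, -2.0]
grip_width: 0.0636
gripper_force: 34.3
```

```bash
python3 - <<'E'
from h import *
o=get_obs();print(o["tcp_pos"],o["grip_width"],o["gripper_force"])
mv((.4525,-.3075,.085),.726)
t=viewer.grab_frame("top")
m=viewer.trace(t,"oblong_tray")[0]["pixels"].astype(np.uint8);r=cv2.minAreaRect(cv2.findContours(m,0,2)[0][0]);print(r[1],np.array([at(t,*q,.012) for q in cv2.boxPoints(r)]).round(4), at(t,*r[0],.012))
m=viewer.trace(t,"three_bay_tray")[0]["pixels"].astype(np.uint8);r=cv2.minAreaRect(cv2.findContours(m,0,2)[0][0]);print(np.array([at(t,*q,.012) for q in cv2.boxPoints(r)]).round(4), at(t,*r[0],.012))
E
```

```text
[ 0.42668555 -0.10019556  0.08774379] 0.06360947805006584 34.29706268012524
 shift [-0.591  0.861  0.015] turn -0.001 rows 5.0
(40.809852600097656, 77.66307067871094) [[ 0.4557 -0.2352]
 [ 0.5859 -0.3835]
 [ 0.5087 -0.4508]
 [ 0.3796 -0.3024]] [ 0.48209719 -0.3426906 ]
[[0.5213 0.4448]
 [0.6135 0.3155]
 [0.4797 0.2207]
 [0.389  0.3498]] [0.5004998  0.33275112]
```

play_rows:
  commands:
    - [[0,-0.59,0.86,0,0],[0,-0.59,0.86,0,0],[0,-0.59,0.86,0,0],[0,-0.59,0.86,0,0],[0,-0.59,0.86,0,0],[0,-0.59,0.86,0,0],[0,-0.59,0.86,0,0]]

```text
clock: 11.07
tcp_pos: [0.4497, -0.309, 0.0841]
orientation: [-2.938, -1.107, 0.004]
contact_force: [0.4, 2.0, -0.5]
grip_width: 0.0639
gripper_force: 34.3
```

```bash
python3 - <<'E'
from h import *
p,X,ph=pose();print(p,ph,get_obs()["grip_width"])
f=wrist()
g=f["pixels"][:,:,::-1].copy()
c=np.array([.483,-.3435]);a=-.845;x=np.array([np.cos(a),np.sin(a)]);y=np.array([-x[1],x[0]])
for sx,sy in((1,1),(1,-1),(-1,-1),(-1,1)):
  q=wpix(f,(*(c+.0975*sx*x+.05*sy*y),.012));cv2.circle(g,tuple(int(v) for v in q),4,(0,0,255),1)
cv2.imwrite("pics/w8.png",g)
E
```

```text
[ 0.44971127 -0.30895161  0.08413577] 0.7208036121379118 0.06394744994622112
```

View pics/w8.png

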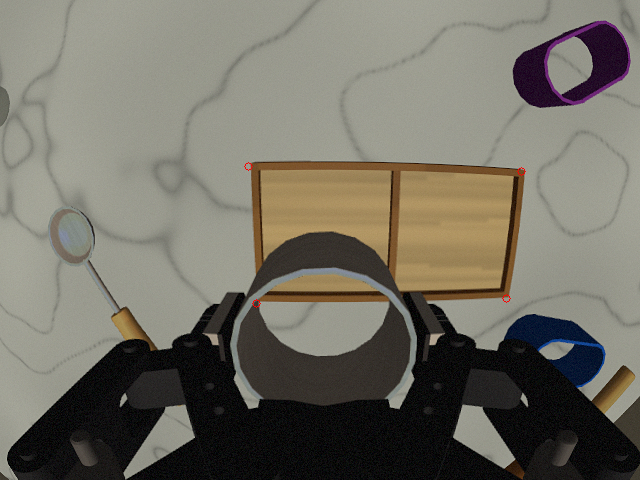

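The predicted tray corners match within about 3 px and the cutter is over the near bay. I'll lower and release.

play_rows:
  commands:
    - [[0,0,0,0.2,0],[0,0,0,0.4,0],[0,0,0,0.46,0],[0,0,0,0.5,0],[0,0,0,0.515,0],[0,0,0,0.515,0],[-0.75,0,0,0.515,0],[-0.75,0,0,0.515,0],[-0.75,0,0,0.515,0],[-0.75,0,0,0.3,0],[-1,0,0,0.0,0],[-1,0,0,-0.1,0]]

```text
clock: 12.12
tcp_pos: [0.451, -0.3065, 0.1083]
orientation: [-2.937, -1.115, -0.0]
contact_force: [0.1, -1.8, 1.6]
grip_width: 0.0853
gripper_force: 0.0
```

```bash
python3 - <<'E'
from h import *
p,X,ph=pose();o=get_obs();print(p,ph,o["grip_width"],o["contact_force"])
f=wrist();c=rim(f,"cutter_large",guess=(.4497,-.309));find(f,"cutter_large",.049)
mv((.695,-.0095,.12),.726)
E
```

```text
[ 0.45103964 -0.30648108  0.10828357] 0.7258520615744743 0.08525823842334047 [ 0.14780812 -1.82158281  1.64059124]
cutter_large score 0.89 c [ 0.4514 -0.3081] misfit 0.01
cutter_large 0.89 [278.9, 187.6, 371.8, 291.4] hull circ@z [ 454.6 -305.4] r 34.7 mm
 shift [ 1.893 -0.318 -0.045] turn -0.0 rows 9.2
```

Large cutter placed at (.4514, -.3081). Next is the charlotte tin.

play_rows:
  commands:
    - [[-1,0.95,-0.16,-0.1,0],[-1,0.95,-0.16,-0.1,0],[-1,0.95,-0.16,-0.1,0],[-1,0.95,-0.16,-0.1,0],[-1,0.95,-0.16,-0.1,0],[-1,0.95,-0.16,-0.1,0]]

```text
clock: 12.77
tcp_pos: [0.5762, -0.1487, 0.1268]
orientation: [-2.929, -1.128, -0.007]
contact_force: [0.8, 0.6, -0.7]
grip_width: 0.0854
gripper_force: 0.0
```

play_rows:
  commands:
    - [[-1,0.95,-0.16,0.05,0],[-1,0.95,-0.16,0.05,0],[-1,0.95,-0.16,0.05,0],[-1,0.95,-0.16,0.05,0],[-1,0.95,-0.16,0.05,0],[-1,0.95,-0.16,0.05,0],[-1,0.95,-0.16,0.05,0]]

```text
clock: 13.35
tcp_pos: [0.6926, -0.0045, 0.115]
orientation: [-2.934, -1.12, 0.002]
contact_force: [-0.8, 0.6, 0.3]
grip_width: 0.0856
gripper_force: 0.0
```

```bash
python3 - <<'E'
from h import *
p,X,ph=pose();o=get_obs();print(p,ph,o["grip_width"],o["contact_force"])
f=wrist();c=rim(f,"charlotte_tin",z=.06,rad=.031,guess=(.695,-.009));find(f,"charlotte_tin",.06)
mv((*c,-.015),.726)
f["pixels"];cv2.imwrite("pics/w9.png",f["pixels"][:,:,::-1])
rim(f,"cutter_small",rad=.02);rim(f,"square_frame",rad=.03)
E
```

```text
[ 0.6926086  -0.00452481  0.11495269] 0.7291182069006602 0.08556571549782978 [-0.76022334  0.55578634  0.34019968]
charlotte_tin score 0.63 c [ 0.7001 -0.0075] misfit 0.034
charlotte_tin 0.63 [286.5, 187.9, 385.0, 290.7] hull circ@z [702.   -5.1] r 34.2 mm
 shift [0.037 0.021 0.654] turn -0.002 rows 3.1
cutter_small score 0.92 c [0.5739 0.0029] misfit 0.631
square_frame score 0.9 c [0.6825 0.118 ] misfit 0.162
```

play_rows:
  commands:
    - [[-1,0.035,0.02,0.0,0],[-1,0.035,0.02,0.2,0],[-1,0.035,0.02,0.4,0],[-1,0.035,0.02,0.55,0],[-1,0.035,0.02,0.65,0],[-1,0.035,0.02,0.65,0],[-0.1,0.035,0.02,0.65,0],[-0.1,0.035,0.02,0.65,0],[-0.1,0.035,0.02,0.65,0],[-0.1,0.035,0.02,0.65,0],[-0.1,0.035,0.02,0.65,0],[-0.1,0.035,0.02,0.65,0]]
  grip_force: 30

```text
clock: 14.6
tcp_pos: [0.7028, -0.0049, -0.0114]
orientation: [2.936, 1.114, 0.006]
contact_force: [0.0, -0.6, 6.3]
grip_width: 0.0585
gripper_force: 32.8
```

```bash
python3 - <<'E'
from h import *
p,X,ph=pose();o=get_obs();print(p,ph,o["grip_width"],o["gripper_force"],o["contact_force"])
mv((.5145,-.379,.12),.726)
E
```

```text
[ 0.70276613 -0.00490081 -0.01137232] 0.7254599635563189 0.058495671976281575 32.83367054653354 [ 0.03617458 -0.56932659  6.26068375]
 shift [-1.943  0.777 -0.661] turn -0.0 rows 10.5
```

play_rows:
  commands:
    - [[0,0,0,-0.2,0],[0,0,0,-0.4,0],[0,0,0,-0.6,0],[0,-0.2,0.08,-0.66,0],[0,-0.97,0.39,-0.66,0],[0,-0.97,0.39,-0.66,0],[0,-0.97,0.39,-0.66,0],[0,-0.97,0.39,-0.66,0],[0,-0.97,0.39,-0.66,0],[0,-0.97,0.39,-0.66,0]]

```text
clock: 15.43
tcp_pos: [0.6054, -0.197, 0.1186]
orientation: [2.939, 1.104, -0.003]
contact_force: [0.4, 0.4, -1.2]
grip_width: 0.0586
gripper_force: 33.3
```

play_rows:
  commands:
    - [[0,-0.97,0.39,0,0],[0,-0.97,0.39,0,0],[0,-0.97,0.39,0,0],[0,-0.97,0.39,0,0],[0,-0.97,0.39,0,0],[0,-0.97,0.39,0,0],[0,-0.97,0.39,0,0]]

```text
clock: 16.02
tcp_pos: [0.5128, -0.3817, 0.1183]
orientation: [2.939, 1.108, -0.001]
contact_force: [0.5, 0.3, -1.7]
grip_width: 0.0588
gripper_force: 33.3
```

```bash
python3 - <<'E'
from h import *
p,X,ph=pose();o=get_obs();print(p,ph,o["grip_width"],o["gripper_force"],o["contact_force"])
f=wrist();find(f,"charlotte_tin",.2)
mv((.5145,-.379,-.006),.726)
E
```

```text
[ 0.51276972 -0.38173874  0.11831166] 0.7209669179078396 0.05877144479640045 33.25354736298323 [ 0.48969702  0.26119802 -1.66575657]
charlotte_tin 0.95 [237.5, 238.6, 413.5, 405.0] hull circ@z [ 522.6 -374.3] r 32.4 mm
 shift [-0.011  0.003  0.622] turn 0.001 rows 3.0
```

play_rows:
  commands:
    - [[0,-0.01,0,0.2,0],[0,-0.01,0,0.4,0],[0,-0.01,0,0.52,0],[0,-0.01,0,0.58,0],[0,-0.01,0,0.62,0],[0,-0.01,0,0.62,0],[-0.68,-0.01,0,0.62,0],[-0.68,-0.01,0,0.62,0],[-0.68,-0.01,0,0.62,0],[-0.68,-0.01,0,0.4,0],[-0.68,-0.01,0,0.2,0],[-1,-0.01,0,0,0]]

```text
clock: 17.12
tcp_pos: [0.5126, -0.3804, 0.1204]
orientation: [2.937, 1.115, 0.0]
contact_force: [0.7, 0.0, -0.0]
grip_width: 0.0821
gripper_force: 0.0
```

```bash
python3 - <<'E'
from h import *
p,X,ph=pose();o=get_obs();print(p,ph,o["grip_width"],o["contact_force"])
f=wrist();rim(f,"charlotte_tin",z=.064,rad=.031,guess=(.5145,-.379));rim(f,"cutter_large",guess=(.4514,-.308))
mv((.694,-.1185,.12),.19)
E
```

```text
[ 0.51263805 -0.38042042  0.1203851 ] 0.7258039196278865 0.08207783174200267 [ 0.73598277  0.04828688 -0.04113084]
charlotte_tin score 0.66 c [ 0.5114 -0.383 ] misfit 0.063
cutter_large score 0.64 c [ 0.4499 -0.3066] misfit 0.016
 shift [ 1.542 -0.396  0.018] turn 0.341 rows 7.6
```

Both are in the oblong tray. Next is the oval mould.

play_rows:
  commands:
    - [[-1,0.77,-0.2,0,0],[-1,0.77,-0.2,0,0],[-1,0.77,-0.2,0,0],[-1,0.77,-0.2,0,0],[-1,0.77,-0.2,0,0]]

```text
clock: 17.68
tcp_pos: [0.606, -0.2377, 0.118]
orientation: [-2.926, -1.131, -0.007]
contact_force: [-0.3, 1.6, 0.1]
grip_width: 0.0854
gripper_force: 0.0
```

play_rows:
  commands:
    - [[-1,0.77,-0.2,0.02,0.34],[-1,0.77,-0.2,0.02,0.34],[-1,0.77,-0.2,0.02,0.34],[-1,0.77,-0.2,0.02,0.34],[-1,0.77,-0.2,0.02,0.34],[-1,0.77,-0.2,0.02,0.34],[-1,0.77,-0.2,0.02,0.34]]

```text
clock: 18.27
tcp_pos: [0.6892, -0.1169, 0.1133]
orientation: [3.126, 0.303, -0.003]
contact_force: [0.2, -1.1, 0.1]
grip_width: 0.0853
gripper_force: 0.0
```

```bash
python3 - <<'E'
from h import *
p,X,ph=pose();o=get_obs();print(p,ph,o["grip_width"])
f=wrist()
for d in viewer.trace(f,"oval_mould")[:3]:
  print(d["score"],d["rect"], f["pixels"][d["pixels"]].mean(0).round())
g=f["pixels"][:,:,::-1].copy()
def draw(c,a):
  x=np.array([np.cos(a),np.sin(a)]);y=np.array([-x[1],x[0]])
  for z,col in((.045,(0,0,255)),(0,(0,255,0))):
    P=[]
    for t in np.linspace(0,2*np.pi,60):
      q=np.array([np.cos(t),np.sin(t)])*.0225; q[0]+=.0225*np.sign(q[0]); P.append(wpix(f,(*(np.array(c)+q[0]*x+q[1]*y),z)))
    cv2.polylines(g,[np.array(P).astype(int)],True,col,1)
draw((.694,-.1185),.19)
cv2.imwrite("pics/w10.png",g)
E
```

```text
[ 0.68917278 -0.1168944   0.11330154] 0.19314994289753398 0.08534294880544578
0.96 [608.2, 395.4, 638.9, 434.8] [10. 22. 45.]
0.95 [526.0, 247.6, 614.4, 347.1] [32. 10. 35.]
0.82 [297.3, 160.2, 364.4, 291.4] [74. 74. 74.]
```

View pics/w10.png

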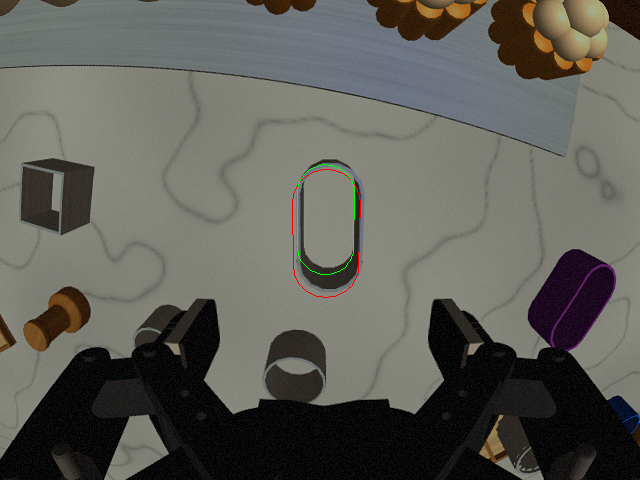

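The steel oval is at (331,227), plain grey, aligned with the tool and about 5 px off my prediction. The purple one is at (572,300) and the blue one at (623,415). I'll correct and grasp the steel one.

play_rows:
  commands:
    - [[-1,0.04,0.03,0.0,0],[-1,0.04,0.03,0.2,0],[-1,0.04,0.03,0.4,0],[-1,0.04,0.03,0.6,0],[-1,0.04,0.03,0.68,0],[-0.3,0.04,0.03,0.68,0],[0.3,0.04,0.03,0.68,0],[0.3,0.04,0.03,0.68,0],[0.3,0.04,0.03,0.68,0],[0.3,0.04,0.03,0.68,0],[0.3,0.04,0.03,0.68,0],[0.3,0.04,0.03,0.68,0]]
  grip_force: 25

```text
clock: 19.37
tcp_pos: [0.7014, -0.121, -0.0185]
orientation: [3.126, 0.3, 0.008]
contact_force: [0.3, -0.5, 6.6]
grip_width: 0.0446
gripper_force: 26.8
```

```bash
python3 - <<'E'
from h import *
p,X,ph=pose();o=get_obs();print(p,ph,o["grip_width"],o["gripper_force"],o["contact_force"])
mv((.523,.3005,.10),.610)
E
```

```text
[ 0.70141431 -0.12104233 -0.01850393] 0.19145817004870017 0.04455068597619178 26.830462217330933 [ 0.2623788  -0.50933493  6.63592855]
 shift [-0.472 -2.238 -0.599] turn -0.266 rows 11.3
```

play_rows:
  commands:
    - [[0.3,0,0,-0.2,0],[0.3,0,0,-0.4,0],[0.3,0,0,-0.58,0],[0.3,-0.05,-0.2,-0.6,0],[0.3,-0.16,-0.75,-0.6,0],[0.3,-0.16,-0.75,-0.6,0],[0.3,-0.16,-0.75,-0.6,0],[0.3,-0.16,-0.75,-0.6,0]]
  grip_force: 30

```text
clock: 20.03
tcp_pos: [0.6366, 0.0305, 0.0997]
orientation: [-3.121, -0.317, -0.001]
contact_force: [-0.3, 1.3, -1.1]
grip_width: 0.0446
gripper_force: 32.1
```

play_rows:
  commands:
    - [[0.3,-0.16,-0.75,0,0],[0.3,-0.16,-0.75,0,0],[0.3,-0.16,-0.75,0,0],[0.3,-0.16,-0.75,0,0],[0.3,-0.16,-0.75,0,0]]

```text
clock: 20.45
tcp_pos: [0.576, 0.1708, 0.0996]
orientation: [-3.121, -0.317, -0.001]
contact_force: [-1.1, 1.1, -1.0]
grip_width: 0.0443
gripper_force: 32.1
```

play_rows:
  commands:
    - [[0.3,-0.16,-0.74,0,-0.266],[0.3,-0.16,-0.74,0,-0.266],[0.3,-0.16,-0.74,0,-0.266],[0.3,-0.16,-0.74,0,-0.266],[0.3,-0.16,-0.74,0,-0.266],[0.3,-0.16,-0.74,0,-0.266]]

```text
clock: 20.95
tcp_pos: [0.5189, 0.3029, 0.0991]
orientation: [-2.994, -0.948, -0.002]
contact_force: [0.2, -0.9, -1.0]
grip_width: 0.0446
gripper_force: 32.0
```

```bash
python3 - <<'E'
from h import *
p,X,ph=pose();o=get_obs();print(p,ph,o["grip_width"],o["gripper_force"])
f=wrist()
g=f["pixels"][:,:,::-1].copy()
c=np.array([.5008,.332]);a=.610+np.pi;x=np.array([np.cos(a),np.sin(a)]);y=np.array([-x[1],x[0]])
for u,v in((.0795,.0785),(-.0795,.0785),(-.0795,-.0785),(.0795,-.0785),(0,.001),(0,.0385),(.0385,-.0375),(-.0385,-.0375)):
  q=wpix(f,(*(c+u*x+v*y),.012 if abs(v)!=.0385 else .004));cv2.circle(g,tuple(int(k) for k in q),4,(0,0,255),1)
print("bays",c+.0385*y,c+.0385*x-.0375*y,c-.0385*x-.0375*y)
mv((*(c+.0385*y),-.014),.610)
cv2.imwrite("pics/w11.png",g)
E
```

```text
[0.518866   0.30288151 0.09911379] 0.6130467933925164 0.04458513905783122 32.04954206943512
bays [0.5228554  0.30044355] [0.44776102 0.3406814 ] [0.51087392 0.3847922 ]
 shift [0.011 0.008 0.564] turn -0.0 rows 2.7
```

View pics/w11.png

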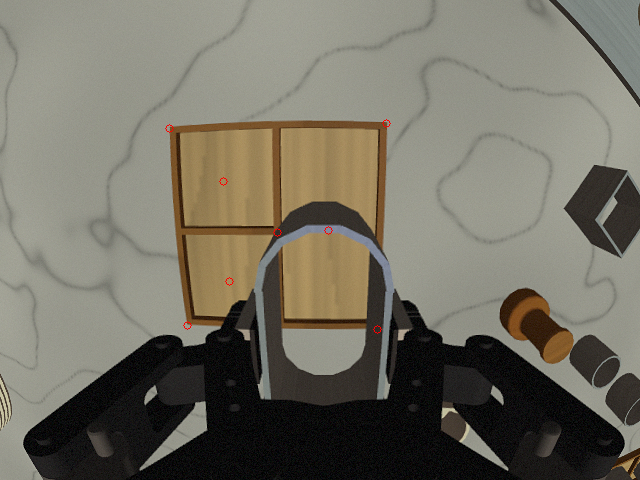

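The overlay matches the tray corners and bays, and the oval is over the long bay. I'll lower and release.

play_rows:
  commands:
    - [[0.3,0.01,0.01,0.2,0],[0.3,0.01,0.01,0.4,0],[0.3,0.01,0.01,0.5,0],[0.3,0.01,0.01,0.54,0],[0.3,0.01,0.01,0.56,0],[0.3,0.01,0.01,0.56,0],[-0.4,0.01,0.01,0.56,0],[-0.4,0.01,0.01,0.56,0],[-0.4,0.01,0.01,0.56,0],[-0.4,0.01,0.01,0.4,0],[-0.4,0.01,0.01,0.2,0],[-1,0.01,0.01,0,0]]

```text
clock: 22.0
tcp_pos: [0.5216, 0.3001, 0.0995]
orientation: [2.997, 0.943, -0.002]
contact_force: [0.7, 0.4, 0.1]
grip_width: 0.0705
gripper_force: 0.0
```

```bash
python3 - <<'E'
from h import *
p,X,ph=pose();o=get_obs();print(p,ph,o["grip_width"],o["contact_force"])
f=wrist();find(f,"oval_mould",.049)
mv((.5615,.111,.12),.61)
E
```

```text
[0.52163176 0.30012887 0.09947406] 0.6096786705890357 0.07045629460190898 [0.73179883 0.39723135 0.0522705 ]
oval_mould 0.68 [293.1, 173.2, 364.6, 314.3] hull circ@z [523.1 300.4] r 46.8 mm
 shift [-0.407  0.89  -0.075] turn -0.0 rows 4.7
```

Oval placed. Now the tamper.

play_rows:
  commands:
    - [[-1,-0.41,0.89,-0.08,0],[-1,-0.41,0.89,-0.08,0],[-1,-0.41,0.89,-0.08,0],[-1,-0.41,0.89,-0.08,0],[-1,-0.41,0.89,-0.08,0],[-1,-0.41,0.89,-0.08,0],[-1,-0.41,0.89,-0.08,0]]

```text
clock: 22.68
tcp_pos: [0.5576, 0.105, 0.1147]
orientation: [2.998, 0.935, 0.002]
contact_force: [0.5, 2.1, -0.1]
grip_width: 0.0854
gripper_force: 0.0
```

```bash
python3 - <<'E'
from h import *
p,X,ph=pose();o=get_obs();print(p,ph)
f=wrist()
d=viewer.trace(f,"tamper");print([(k["score"],k["rect"]) for k in d][:2])
for n,rr in(("cutter_small",.02),):rim(f,n,rad=rr,guess=(.573,.001))
from scipy.optimize import minimize
m=d[0]["pixels"].astype(np.uint8);a=np.linspace(0,2*np.pi,30)
def cost(c):
  q=np.zeros_like(m)
  for A in(((0,.022),(.02,.022)),((.02,.022),(.026,.013)),((.026,.013),(.064,.013)),((.064,.015),(.07,.015))):
    P=np.array([wpix(f,(c[0]/1e3+rr*np.cos(t),c[1]/1e3+rr*np.sin(t),h)) for h,rr in A for t in a]);cv2.fillConvexPoly(q,cv2.convexHull(np.round(P*16).astype(np.int32)),1,shift=4)
  return (q^m).sum()/m.sum()
g=np.array([561,111.]);s=minimize(cost,g,method="Nelder-Mead",options=dict(initial_simplex=[g,g+[8,0],g+[0,8]],xatol=.3,fatol=1e-4));print(s.x,s.fun)
mv((*(s.x/1e3),.0),.61)
E
```

```text
[0.55764776 0.10495752 0.11467883] 0.6046564159408371
[(0.87, [284.1, 184.3, 339.9, 257.0])]
cutter_small score 0.89 c [0.5742 0.0044] misfit 0.124
[563.07308729 117.13515627] 0.03411131059245961
 shift [ 0.048 -0.012  0.572] turn 0.001 rows 2.8
```

play_rows:
  commands:
    - [[-1,0.05,-0.01,0.0,0],[-1,0.05,-0.01,0.2,0],[-1,0.05,-0.01,0.4,0],[-1,0.05,-0.01,0.55,0],[-1,0.05,-0.01,0.59,0],[0,0.05,-0.01,0.59,0],[1,0.05,-0.01,0.59,0],[1,0.05,-0.01,0.59,0],[1,0.05,-0.01,0.59,0],[1,0.05,-0.01,0.59,0],[1,0.05,-0.01,0.59,0],[1,0.05,-0.01,0.59,0]]
  grip_force: 25

```text
clock: 23.83
tcp_pos: [0.5652, 0.1158, -0.002]
orientation: [-2.996, -0.943, -0.005]
contact_force: [-1.6, 1.1, 6.7]
grip_width: 0.0284
gripper_force: 23.9
```

```bash
python3 - <<'E'
from h import *
p,X,ph=pose();o=get_obs();print(p,ph,o["grip_width"],o["gripper_force"],o["contact_force"])
mv((.511,.385,.12),.61)
E
```

```text
[ 0.56519087  0.11582076 -0.00202862] 0.6097226950407506 0.02842502811273198 23.872221928322688 [-1.6317663   1.08971945  6.73103671]
 shift [ 0.551 -1.258 -0.609] turn -0.0 rows 7.2
```

play_rows:
  commands:
    - [[1,0,0,-0.1,0],[1,0,0,-0.3,0],[1,0,0,-0.5,0],[1,0,0,-0.6,0],[1,0.28,-0.63,-0.6,0],[1,0.28,-0.63,-0.6,0],[1,0.28,-0.63,-0.6,0],[1,0.28,-0.63,-0.6,0],[1,0.28,-0.63,-0.6,0]]
  grip_force: 30

```text
clock: 24.58
tcp_pos: [0.5356, 0.2564, 0.1171]
orientation: [-2.99, -0.954, -0.002]
contact_force: [0.9, 0.9, -1.4]
grip_width: 0.0282
gripper_force: 29.9
```

play_rows:
  commands:
    - [[1,0.28,-0.63,0,0],[1,0.28,-0.63,0,0],[1,0.28,-0.63,0,0],[1,0.28,-0.63,0,0],[1,0.28,-0.63,0,0],[1,0.28,-0.63,0,0]]

```text
clock: 25.08
tcp_pos: [0.5114, 0.3853, 0.1161]
orientation: [2.996, 0.944, -0.0]
contact_force: [0.1, -1.5, -0.7]
grip_width: 0.0282
gripper_force: 29.9
```

```bash
python3 - <<'E'
from h import *
p,X,ph=pose();o=get_obs();print(p,ph,o["grip_width"],o["gripper_force"],o["contact_force"])
f=wrist();print([(k["score"],k["rect"]) for k in viewer.trace(f,"tamper")][:2])
a=np.linspace(0,2*np.pi,20)
# expected tamper in hand: underside at tool z = pick TCP z(-.002) below
for h,rr in((0,.022),(.07,.015)):
  P=np.array([wpix(f,(p[0]+rr*np.cos(t),p[1]+rr*np.sin(t),p[2]+.002+h)) for t in a]);print(h,P.min(0),P.max(0))
s=viewer.grab_frame("side");cv2.imwrite("pics/s12.png",np.hstack([f["pixels"][100:460,140:500,::-1],cv2.resize(s["pixels"][280:460,80:280,::-1],(400,360),interpolation=cv2.INTER_CUBIC)]))
mv((.511,.385,.0035),.61)
E
```

```text
[0.51136593 0.38529568 0.11606804] 0.6106221013029839 0.02822492774583157 29.939929075771943 [ 0.11706841 -1.45121878 -0.65927999]
[(0.68, [597.3, 351.2, 640.0, 397.5]), (0.56, [274.8, 242.2, 367.6, 398.3])]
0 [278.88566302 238.33362047] [366.01975869 319.53622634]
0.07 [276.44168967 319.54409913] [367.20395733 394.17599405]
 shift [-0.    -0.015  0.563] turn -0.002 rows 2.7
```

View pics/s12.png

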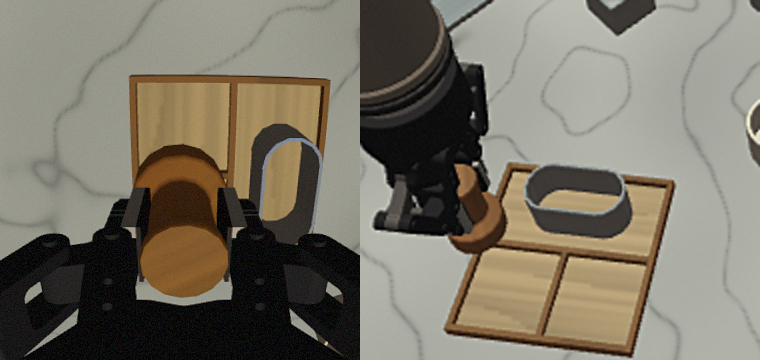

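The last picture shows the tamper held upright, its outline matching the prediction, with the oval squarely in the long bay. I'll lower the tamper into its bay.

play_rows:
  commands:
    - [[1,0,-0.01,0.2,0],[1,0,-0.01,0.4,0],[1,0,-0.01,0.5,0],[1,0,-0.01,0.54,0],[1,0,-0.01,0.563,0],[1,0,-0.01,0.563,0],[-0.2,0,-0.01,0.563,0],[-0.2,0,-0.01,0.563,0],[-0.2,0,-0.01,0.563,0],[-0.2,0,-0.01,0.563,0],[-0.2,0,-0.01,0.4,0],[-0.2,0,-0.01,0.2,0]]

```text
clock: 26.23
tcp_pos: [0.5082, 0.3855, 0.0743]
orientation: [2.994, 0.943, -0.009]
contact_force: [1.2, 0.5, 0.3]
grip_width: 0.0512
gripper_force: 0.0
```

```bash
python3 - <<'E'
from h import *
p,X,ph=pose();o=get_obs();print(p,ph,o["grip_width"],o["contact_force"])
f=wrist();print([(k["score"],k["rect"]) for k in viewer.trace(f,"tamper")][:2])
a=np.linspace(0,2*np.pi,20)
P=np.array([wpix(f,(.511+rr*np.cos(t),.385+rr*np.sin(t),h+.004)) for h,rr in((0,.022),(.07,.015)) for t in a]);print(P.min(0),P.max(0))
mv((.5735,.002,.12),.61)
E
```

```text
[0.50824557 0.38548027 0.0743498 ] 0.6099407870709894 0.051193040332340185 [1.1599715  0.52403021 0.25004268]
[(0.92, [285.1, 206.0, 353.0, 300.7])]
[293.65284762 206.49898941] [357.48663677 302.14540459]
 shift [-0.866  1.765 -0.196] turn -0.0 rows 9.5
```

Tamper stands in its bay. Now the small cutter.

play_rows:
  commands:
    - [[-0.2,0,0,-0.2,0],[-1,-0.43,0.88,-0.2,0],[-1,-0.43,0.88,-0.2,0],[-1,-0.43,0.88,-0.2,0],[-1,-0.43,0.88,-0.2,0],[-1,-0.43,0.88,-0.2,0],[-1,-0.43,0.88,-0.2,0]]

```text
clock: 26.92
tcp_pos: [0.5425, 0.1847, 0.1162]
orientation: [2.997, 0.926, -0.001]
contact_force: [0.4, -0.2, -0.2]
grip_width: 0.0852
gripper_force: 0.0
```

play_rows:
  commands:
    - [[-1,-0.43,0.88,0,0],[-1,-0.43,0.88,0,0],[-1,-0.43,0.88,0,0],[-1,-0.43,0.88,0,0],[-1,-0.43,0.88,0,0],[-1,-0.43,0.88,0,0],[-1,-0.43,0.88,0,0]]

```text
clock: 27.5
tcp_pos: [0.5712, -0.002, 0.1164]
orientation: [2.998, 0.936, 0.001]
contact_force: [-0.9, 0.3, -0.7]
grip_width: 0.0853
gripper_force: 0.0
```

```bash
python3 - <<'E'
from h import *
p,X,ph=pose();o=get_obs();print(p,ph)
f=wrist();c=rim(f,"cutter_small",rad=.02);find(f,"cutter_small",.045);rim(f,"cutter_medium",rad=.026)
mv((*c,-.022),.61)
E
```

```text
[ 0.5712011  -0.00195139  0.11644495] 0.6051556555294987
cutter_small score 0.69 c [0.5736 0.0037] misfit 0.03
cutter_small 0.69 [289.7, 196.8, 346.6, 261.5] hull circ@z [576.4   5.5] r 23.0 mm
cutter_medium score 0.8 c [ 0.5697 -0.1162] misfit 0.19
 shift [0.015 0.004 0.692] turn 0.002 rows 3.3
```

play_rows:
  commands:
    - [[-1,0.02,0.0,0.0,0],[-1,0.02,0.0,0.2,0],[-1,0.02,0.0,0.4,0],[-1,0.02,0.0,0.6,0],[-1,0.02,0.0,0.68,0],[-0.3,0.02,0.0,0.68,0],[0.4,0.02,0.0,0.68,0],[0.4,0.02,0.0,0.68,0],[0.4,0.02,0.0,0.68,0],[0.4,0.02,0.0,0.68,0],[0.4,0.02,0.0,0.68,0],[0.4,0.02,0.0,0.68,0]]
  grip_force: 25

```text
clock: 28.7
tcp_pos: [0.5759, 0.003, -0.0177]
orientation: [2.996, 0.943, 0.006]
contact_force: [0.2, 1.5, 7.5]
grip_width: 0.0389
gripper_force: 26.6
```

```bash
python3 - <<'E'
from h import *
p,X,ph=pose();o=get_obs();print(p,ph,o["grip_width"],o["gripper_force"],o["contact_force"])
mv((.448,.3405,.12),.61)
E
```

```text
[ 0.57593786  0.00301291 -0.01774838] 0.6096152114106952 0.038852862297625794 26.578031427925453 [0.19765028 1.45259426 7.47646917]
 shift [ 0.444 -1.748 -0.69 ] turn -0.0 rows 9.3
```

play_rows:
  commands:
    - [[0.4,0,0,-0.2,0],[0.4,0,0,-0.4,0],[0.4,0,0,-0.6,0],[0.4,0.05,-0.2,-0.68,0],[0.4,0.22,-0.875,-0.68,0],[0.4,0.22,-0.875,-0.68,0],[0.4,0.22,-0.875,-0.68,0],[0.4,0.22,-0.875,-0.68,0],[0.4,0.22,-0.875,-0.68,0]]
  grip_force: 30

```text
clock: 29.45
tcp_pos: [0.5079, 0.1771, 0.1175]
orientation: [-2.991, -0.955, -0.003]
contact_force: [-0.6, -1.3, 0.7]
grip_width: 0.039
gripper_force: 31.0
```

play_rows:
  commands:
    - [[0.4,0.22,-0.875,0,0],[0.4,0.22,-0.875,0,0],[0.4,0.22,-0.875,0,0],[0.4,0.22,-0.875,0,0],[0.4,0.22,-0.875,0,0],[0.4,0.22,-0.875,0,0],[0.4,0.22,-0.875,0,0]]

```text
clock: 30.03
tcp_pos: [0.4461, 0.3396, 0.1165]
orientation: [2.996, 0.944, 0.001]
contact_force: [0.4, -1.2, -2.5]
grip_width: 0.0386
gripper_force: 31.0
```

```bash
python3 - <<'E'
from h import *
p,X,ph=pose();o=get_obs();print(p,ph,o["grip_width"],o["gripper_force"],o["contact_force"])
mv((.448,.3405,-.013),.61)
E
```

```text
[0.44609004 0.3396257  0.11647433] 0.6105263156048759 0.03859014045963381 30.976382009102963 [ 0.37799237 -1.20360374 -2.49953164]
 shift [0.01  0.001 0.647] turn 0.0 rows 3.1
```

play_rows:
  commands:
    - [[0.4,0.01,0,0.2,0],[0.4,0.01,0,0.4,0],[0.4,0.01,0,0.55,0],[0.4,0.01,0,0.62,0],[0.4,0.01,0,0.647,0],[0.4,0.01,0,0.647,0],[-0.3,0.01,0,0.647,0],[-0.3,0.01,0,0.647,0],[-0.3,0.01,0,0.647,0],[-0.3,0.01,0,0.4,0],[-0.3,0.01,0,0.2,0],[-0.3,0.01,0,0,0]]

```text
clock: 31.03
tcp_pos: [0.4472, 0.3401, 0.113]
orientation: [2.997, 0.942, -0.003]
contact_force: [1.1, 0.6, 0.0]
grip_width: 0.0553
gripper_force: 0.0
```

play_rows:
  commands:
    - [[-0.3,0,0,-0.3,0],[-0.3,0,0,-0.3,0],[-0.3,0,0,-0.3,0],[-0.3,0,0,-0.3,0]]

```text
clock: 31.37
tcp_pos: [0.4485, 0.341, 0.1733]
orientation: [-2.997, -0.941, -0.005]
contact_force: [-0.2, -0.2, -0.2]
grip_width: 0.0554
gripper_force: 0.0
```

```bash
python3 - <<'E'
from h import *
p,X,ph=pose();o=get_obs();print(p,ph,o["grip_width"],o["contact_force"])
f=wrist();c=np.array([.5008,.332]);a=.610+np.pi;x=np.array([np.cos(a),np.sin(a)]);y=np.array([-x[1],x[0]])
k=rim(f,"cutter_small",rad=.02,z=.049);print("tray frame",(k-c)@x,(k-c)@y)
find(f,"oval_mould",.049);find(f,"tamper",.02)
P=np.array([wpix(f,(.511+rr*np.cos(t),.385+rr*np.sin(t),h+.004)) for h,rr in((0,.022),(.07,.015)) for t in np.linspace(0,6.28,20)]);print(P.min(0),P.max(0))
t=viewer.grab_frame("top");s=viewer.grab_frame("side")
for n in("cutter_medium","square_frame","ramekin","charlotte_tin","cutter_large"):
  print(n,[(round(d["score"],2),d["rect"]) for d in viewer.trace(s,n)][:2])
E
```

```text
[0.44847243 0.34101223 0.17330395] 0.6087283410704942 0.05542750418624801 [-0.17592293 -0.19662259 -0.18325245]
cutter_small score 0.8 c [0.448 0.336] misfit 0.061
tray frame 0.04094689703063247 -0.033521781672869636
oval_mould 0.83 [380.4, 125.5, 446.9, 235.2] hull circ@z [522.4 297.9] r 45.4 mm
tamper 0.65 [294.0, 105.6, 342.1, 156.5] hull circ@z [509.4 388.5] r 22.6 mm
[298.57358439 108.51526101] [346.45343757 155.74766013]
cutter_medium [(0.68, [309.0, 228.6, 333.1, 260.1])]
square_frame [(0.62, [189.9, 256.3, 229.5, 297.2])]
ramekin [(0.6, [270.7, 325.6, 306.5, 367.7])]
charlotte_tin [(0.67, [396.5, 176.4, 424.7, 209.7]), (0.61, [172.8, 360.9, 215.1, 398.5])]
cutter_large [(0.76, [395.5, 202.4, 425.7, 238.6]), (0.54, [273.3, 322.2, 306.5, 366.8])]
```

```bash
python3 -c "
from bench import r
print(r.hand_in())"
```

```text
the job is handed in; nothing more can be done
None
```

I packed both kits and handed the job in after about 31 s of robot time; hand-in gave no verdict, but the last camera checks put all five things in their bays and showed no sign that the middle cutter, square frame or ramekin had moved.

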